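# Load the heated dish dispenser, shut it and set its thermostat

### The job

Slide back the cover plate of the dish warmer and load every petri dish that stands on the bench into its well, one on top of another, pressing each one down against the sprung platform until its top is about level with the mouth, so that the plate will clear the pile. Then slide the cover plate fully shut, and last of all turn the thermostat knob clockwise until its pointer stands at the preset tab clipped to the rim of the dial. Leave the other things on the bench where they are.

Things in the scene. Friction and masses are not known exactly. Their poses are not given: they have to be found in the camera images.
- warmer: Dish warmer: a fixed brushed-steel box, 240 mm deep (x), 270 mm wide (y), flat deck 74 mm above the bench. Origin: centre of its underside; its front (vent slots) looks along its own -x, towards the robot; y to the left seen from the front. In its frame the well's axis is at x = -62, y = -60 mm, the knob's at x = -50, y = +72 mm.
- well_mouth (a point): Centre of the mouth of the round well, 78 mm above the bench, z up. The mouth is a collar, 82 mm across outside, 4 mm above the deck; its bore flares from 67.5 mm (6 mm down) to 75 mm at the lip. Under it lies the sprung platform. The plate's rails, 90 mm above the bench, run along the warmer's x, inner faces 63 mm either side of the well's axis.
- platform (a joint): Steel disc, 64 mm across, carrying the dishes. 0: its top level with the mouth; grows as it sinks, m, to 0.066. Spring 40 N/m, matched to the dishes: a pile pressed level stays about level. Its guides drag (0.4 N), so a dish merely set down sinks a few mm and stands proud until pressed (1 to 2 N). Pressed far too deep, it rises again to within 15 mm of level.
- dial_axis (a point): The knob's axis at deck height (74 mm above the bench). The knob: black, a round skirt 60 mm across, 8 mm high, and on it a straight grip bar 46 mm long, 13 mm thick, from 8 to 31 mm above the deck, centred on the axis and lying along the pointer direction.
- thermostat (a joint): Knob angle, rad: 0 with the pointer at the off mark (front left of the dial, 135 degrees counter-clockwise from the warmer's +x axis, from above), grows clockwise from above to 4.71 at the end of the scale. Light even friction (0.035 N m); it stays where it is left.
- pointer_tip (a point): A point 33 mm from the knob's axis in the direction of the white pointer line (on the bar's top and on the skirt), turning with the knob, 6 mm above the deck.
- preset_mark (a point): The point 33 mm from the knob's axis towards the preset tab, 6 mm above the deck: the pointer is on the tab when pointer_tip lies here. The tab is a small dark steel clip, 10 mm wide, 14 mm long, under 6 mm high, on the outer rim of the pale dial plate (94 mm across), with a short finger pointing inwards; it is fixed there.
- cover_plate (a joint): Opening of the flat steel cover plate, 94 mm (along x) by 126 mm, that slides in rails along the warmer's x over the well, m: 0 fully shut (plate centred over the well), grows as it is slid back (away from the front) to 0.12, the well all clear. 3 mm thick, its underside 6 mm above the mouth: it catches on a prouder dish. Friction 1.2 N; it stays where it is left.
- plate_grip (a point): Middle of the plate's black handle, moving with the plate: a straight bar 56 mm long (along the warmer's y), 12 mm thick (along its x), from 87 to 108 mm above the bench; this point is 100 mm above it, 34 mm in front of the plate's centre.
- dish_1: A covered glass petri dish with a pale dough sample in it, round, 62 mm across, 16 mm high, 65 g; it is gripped across its rim. Origin: centre of its underside, z up. None if it is absent in this run (2 to 4 of the four dishes are there).
- dish_2: A covered glass petri dish with a pale dough sample in it, round, 62 mm across, 16 mm high, 65 g; it is gripped across its rim. Origin: centre of its underside, z up. None if it is absent in this run (2 to 4 of the four dishes are there).
- dish_3: A covered glass petri dish with a pale dough sample in it, round, 62 mm across, 16 mm high, 65 g; it is gripped across its rim. Origin: centre of its underside, z up. None if it is absent in this run (2 to 4 of the four dishes are there).
- dish_4: A covered glass petri dish with a pale dough sample in it, round, 62 mm across, 16 mm high, 65 g; it is gripped across its rim. Origin: centre of its underside, z up. None if it is absent in this run (2 to 4 of the four dishes are there).
- board_corner (a point): Front left corner of the top of the white board that the oven stands on, 115 mm above the bench: keep the gripper's body clear of it. The board's front edge runs from here to the right, parallel to the front edge of the bench: along (0.26, -0.97) in world x, y.
- timer: A white digital timer lying on its back among the dishes, 66 x 66 x 19 mm. Origin: centre of its underside. Not part of the job: leave it.
- label_cassette: A flat pale cassette on the right-hand side of the bench, 56 x 72 x 14 mm. Leave it.

How it is judged:
On the way, in this order (a step that is already met when the one before it is completed fails the run):
1. every dish stands flat in the well, one on another, the top one pressed down so that it is no more than 5 mm proud of the mouth, and the gripper has let go (horizontal distance between each of dish_1, dish_2, dish_3, dish_4 and well_mouth below 0.006 m and z of each of dish_1, dish_2, dish_3, dish_4 in the frame of warmer below 0.067 m and angle between each of dish_1, dish_2, dish_3, dish_4's own z axis and vertical below 0.12 rad and contact force between the fingers and anything else below 0.2 N), for 0.3 s.
2. the cover plate is fully shut (within 4 mm) over the loaded well, the gripper off it (all of step 1 and value of joint cover_plate below 0.004 m), for 0.3 s.
3. the knob's pointer stands at the preset tab, the gripper off it (horizontal distance between pointer_tip and preset_mark below 0.004 m and contact force between the fingers and anything else below 0.2 N), for 0.3 s.
At the end, for the whole second after the job is handed in: All dishes lie flat in the well (centres within 6 mm of its axis, tops no more than 5 mm above the mouth); the cover plate is shut to within 4 mm; the pointer is within 4 mm of the preset mark (0.12 rad) (horizontal distance between each of dish_1, dish_2, dish_3, dish_4 and well_mouth below 0.006 m and z of each of dish_1, dish_2, dish_3, dish_4 in the frame of warmer below 0.067 m and angle between each of dish_1, dish_2, dish_3, dish_4's own z axis and vertical below 0.12 rad and value of joint cover_plate below 0.004 m and horizontal distance between pointer_tip and preset_mark below 0.004 m); the robot touches nothing.
It fails at once if a bystander (timer, label cassette) is shifted by more than 50 mm (distance of any of timer, label_cassette from where it was at the start of the episode above 0.05 m).
Of dish_1, dish_2, dish_3, dish_4 only 2 to 4 are there at a start; the rules pass over those that are not, and their reading is None.
At some moment in a run one of dish_1, dish_2, dish_3, dish_4 may be knocked a few centimetres aside while the robot is not near it.
Once in a run the grip may slacken for a moment while it holds something.
It also fails if it takes over 210 s, if anything falls off the work surface, if the arm or the gripper's body presses on something with over 40 N, if the wrist force passes 120 N, or if a joint passes its speed limit or range.

### The arm

A 7-joint arm with a two-finger parallel gripper is mounted at the origin on a cart in front of the work surface, level with it; the furniture and walls round the work are solid. World frame = base frame: x ahead of the robot, y to its left, z up, the work surface at z = 0. Lengths are in m, angles in rad, forces in N, time in s.
With the tool pointing down it reaches from about 0.4 to 0.875 m from the base axis. Payload 19.3 kg.
Tool frame: the origin (TCP) lies on the centre line of the jaws, within the pads' length; the fingertips stand 8 mm ahead of it and the grasp point (between the pads) lies 11 mm behind it; z points along the fingers, y is the direction in which the jaws open and shut (so a half turn about z gives the same grasp; the last joint's range is limited). The gripper opens to 85 mm and grips with 20 to 120 N. Pads are 22 mm wide; open, the fingers measure 114 mm over their backs; the gripper's body (76 mm by 85 mm) begins 54 mm behind the grasp point. The pads swing forward as they close: fully open they stand 13 mm farther back than shut.
Start: joints at [-1.41, 0.521, -0.036, 1.599, 0.021, 1.021, -0.113], TCP at [0.143, 0.608, 0.239] pointing down, gripper open.
Joint ranges: [-2.91, 2.91], [-0.3, 2.13], [-1.5, 1.42], [0.17, 2.43], [-1.26, 4.41], [0.16, 1.93], [-2.52, 2.52]. Speed limits (rad/s): [1.89, 1.89, 2.39, 2.39, 3.01, 3.01, 3.01].

### API

Orientations are given as a rotation vector (axis times angle).
In Python, from bench import state, cams, order gives the robot as it stands.
- The arm moves only by the tool arm_command, never from a script. Its argument "increments" is one flat list of numbers, 7 for each row, row after row: the shift along the tool's x, y, z in m, then the turn, a rotation vector about the tool's x, y, z in degrees, then the opening, from 0 (shut) to 1 (fully open). A call has 1 to 10 rows; each row is the pose to reach, as a shift and turn from the pose commanded when the call began, along the tool's axes at that moment; what a row does not reach only later rows make up. A row lasts 1/12 s, in which the tool goes at most 41.7 mm and 7.16 degrees, less where a joint would pass 70% of its speed; a pose out of reach is approached as far as the arm can. A call with a gripper value outside its range is refused whole. The fingers move at their own pace and stop on an object; the grip force is fixed at half the most. Time passes only in rows, so rows that repeat a pose let the fingers close. It gives the time, the measured TCP pose, the force and the opening at its end, in the units of the state.
- state(): the state, without advancing time (a new reading comes with each control period).
- cams.snapshot(name): name is "side" or "top" or "wrist"; returns a dict with "color" (480x640x3 uint8, blue, green, red), "depth" (480x640 float32, m along the optical axis (not along the pixel's ray), 0 where there is no reading), "vertical_fov" (degrees; the focal length in pixels is half the picture's height over the tangent of half this angle, whatever the lens; pixels are square), "cx", "cy" (the principal point, pixels), "distortion" ([k1, k2, p1, p2, k3] as OpenCV has them; the pictures are not rectified), "T" (4x4, takes a point from camera to world coordinates); the wrist camera has in their place "mount" (4x4, takes a point from camera to tool coordinates, whose origin is the TCP and whose axes are the flange's). Camera axes: x right, y down, z forward; pixel columns grow to the right and rows downward; lengths in m; the calibration is good to about 2 mm. A picture is of the moment at which its call begins: read the wrist's pose just before it.
- order.hand_in(): hands the job in, once; it reports no verdict.
The state is a dict: "time": time; "joint_positions": joint angles; "joint_vel": joint speeds; "tau": joint torques, N m; "tool_pos": TCP position; "eef_rot": TCP orientation; "contact_force": force on the tool from outside, world axes, zero at the start; "moment": the same for the moment, N m; "grip_width": finger opening in m.
Only numpy, scipy, OpenCV 4.12 (cv2) and the standard library are available. Lean on these libraries where they do the work, as an engineer would, in place of code of your own. Each camera call takes 0.05 s, during which the arm holds its last target. There are 200 camera calls.

## Working session

There is one attempt and no reset: what is moved stays moved. The work goes in short steps, Python scripts to look and compute and a tool call to move; the robot and the scene stay as the last step left them, time stands still between calls to the robot, and variables do not carry over. Pictures are saved under pics/ and viewed, about 12 in all and at most 16, crops included, and the job is handed in when it is done.

Besides the shell and the picture viewer there is one more tool, called after "Call:" by a JSON object that holds its "method" and its "body", one argument or row to a line. arm_command: Moves the arm, as the interface text tells. Its arguments: {"type":"object","properties":{"increments":{"type":"array"}},"required":["increments"]}

```bash
mkdir -p pics; ls; cat > h.py <<'E'
import numpy as np, cv2
from bench import state, cams, order
from scipy.spatial.transform import Rotation as R
def toolT(s=None):
    s=s or state(); T=np.eye(4); T[:3,:3]=R.from_rotvec(s['eef_rot']).as_matrix(); T[:3,3]=s['tool_pos']; return T
def snap(n):
    T=toolT(); d=dict(cams.snapshot(n))
    if n=='wrist': d['T']=T@np.array(d['mount'])
    d['T']=np.array(d['T']); f=240/np.tan(np.radians(d['vertical_fov'])/2)
    d['K']=np.array([[f,0,d['cx']],[0,f,d['cy']],[0,0,1.]]); d['D']=np.array(d['distortion'],float); return d
def ray(d,px):
    u=cv2.undistortPoints(np.array(px,float).reshape(-1,1,2),d['K'],d['D']).reshape(-1,2)
    return np.c_[u,np.ones(len(u))]@d['T'][:3,:3].T, d['T'][:3,3]
def onplane(d,px,z):
    v,o=ray(d,px); return o+v*((z-o[2])/v[:,2:3])
def cloud(d):
    g=np.stack(np.meshgrid(np.arange(640),np.arange(480)),-1).reshape(-1,2)
    v,o=ray(d,g); return (o+v*d['depth'].reshape(-1,1)).reshape(480,640,3)
def proj(d,P):
    T=np.linalg.inv(d['T']); return cv2.projectPoints(np.array(P,float).reshape(-1,1,3),cv2.Rodrigues(T[:3,:3])[0],T[:3,3],d['K'],d['D'])[0].reshape(-1,2)
def mv(p,yaw=None):
    "print shift in tool frame to world target p"
    T=toolT(); return np.round(T[:3,:3].T@(np.array(p)-T[:3,3])*1000,1)
E
python3 - <<'E'
from h import *
import pickle
s=state(); print({k:np.round(v,3) for k,v in s.items()}); print(toolT().round(3))
for n in ['top','side','wrist']:
    d=snap(n); cv2.imwrite(f'pics/{n}0.png',d['color']); pickle.dump(d,open(f'{n}0.pkl','wb')); print(n,d['T'].round(3).tolist(),d['vertical_fov'],d['D'])
E
```

```text
pics
{'time': np.float64(0.0), 'joint_positions': array([-1.41 ,  0.522, -0.036,  1.6  ,  0.021,  1.021, -0.113]), 'joint_vel': array([ 0.   ,  0.001,  0.002, -0.   , -0.001,  0.   ,  0.001]), 'tau': array([ 1.0000e-03, -9.2707e+01,  1.9800e+00, -3.6995e+01,  1.8000e-02,
        8.0000e-03,  0.0000e+00]), 'tool_pos': array([0.143, 0.608, 0.239]), 'eef_rot': array([-3.620e-01, -3.121e+00,  2.000e-03]), 'contact_force': array([ 0.105, -0.417, -0.671]), 'moment': array([-0.023, -0.041,  0.015]), 'grip_width': np.float64(0.085)}
[[-0.973  0.229 -0.     0.143]
 [ 0.229  0.973 -0.001  0.608]
 [-0.    -0.001 -1.     0.239]
 [ 0.     0.     0.     1.   ]]
top [[0.015, -0.998, 0.066, 0.401], [-1.0, -0.013, 0.022, 0.001], [-0.021, -0.066, -0.998, 1.377], [0.0, 0.0, 0.0, 1.0]] 52.160540348838055 [-0.04518171  0.          0.          0.          0.        ]
side [[0.853, -0.323, 0.409, 0.005], [-0.521, -0.534, 0.665, -0.798], [0.004, -0.781, -0.624, 0.858], [0.0, 0.0, 0.0, 1.0]] 50.74848121969842 [-0.10916509  0.          0.          0.          0.        ]
wrist [[0.228, 0.93, 0.289, 0.069], [0.974, -0.218, -0.068, 0.626], [-0.001, 0.297, -0.955, 0.373], [0.0, 0.0, 0.0, 1.0]] 58.32815119596438 [-0.1012255  0.         0.         0.         0.       ]
```

View pics/top0.png

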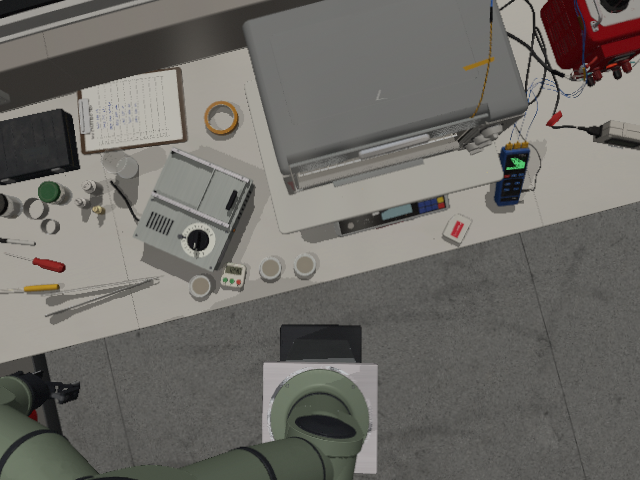

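View pics/side0.png

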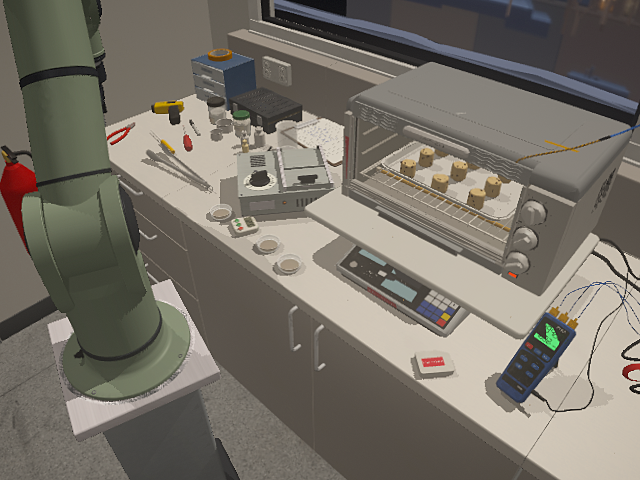

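The top view shows three dishes at (201,286), (271,269) and (305,266), with the timer at (233,276). The warmer is turned so its front faces image-right: the handle is at (238,200) and the knob at (198,240). The side view shows the same three dishes and no fourth. Next I measure them from depth.

```bash
python3 - <<'E'
from h import *
import pickle
d=pickle.load(open('top0.pkl','rb')); C=cloud(d); z=C[...,2]
s=pickle.load(open('side0.pkl','rb'))
print('bench z', np.median(z[300:320,160:200]))
# deck rect
m=((z>.064)&(z<.084)); m[:140]=0;m[280:]=0;m[:,:125]=0;m[:,262:]=0
m=cv2.morphologyEx(m.astype(np.uint8),cv2.MORPH_OPEN,np.ones((3,3)))
M=((z>.06)&(z<.13));M[:140]=0;M[280:]=0;M[:,:130]=0;M[:,262:]=0
n,l,st,_=cv2.connectedComponentsWithStats(M.astype(np.uint8)); i=1+np.argmax(st[1:,4]); P=C[l==i]
r=cv2.minAreaRect((P[:,:2]*1000).astype(np.float32)); print('box',r,cv2.boxPoints(r))
# high things on warmer
for lo,hi in [(.098,.125)]:
    k=((z>lo)&(z<hi)&(l==i)).astype(np.uint8)
    n2,l2,st2,c2=cv2.connectedComponentsWithStats(k)
    for j in range(1,n2):
        if st2[j,4]>8:
            q=C[l2==j]; print('hi',c2[j],st2[j,4],q.mean(0).round(3),cv2.minAreaRect((q[:,:2]*1000).astype(np.float32)))
# bench objects
k=((z>.008)&(z<.03)).astype(np.uint8);k[:235]=0;k[310:]=0;k[:,:185]=0;k[:,330:]=0
n2,l2,st2,c2=cv2.connectedComponentsWithStats(k)
for j in range(1,n2):
    if st2[j,4]>60:
        q=C[l2==j]; print('obj',c2[j].round(),st2[j,4],np.median(q,0).round(3),(q.min(0)+q.max(0))/2,cv2.minEnclosingCircle((q[:,:2]*1000).astype(np.float32)))
v=d['color'][135:285,120:330]; cv2.imwrite('pics/top1.png',cv2.resize(v,None,fx=3.8,fy=3.8,interpolation=cv2.INTER_CUBIC))
E
```

```text
bench z 0.00030605950943896065
box ((570.3998413085938, 351.824951171875), (241.29527282714844, 271.2986755371094), 67.47151947021484) [[398.87677 292.3571 ]
 [649.4724  188.41098]
 [741.9229  411.29282]
 [491.32727 515.2389 ]]
hi [231.14 199.42] 100 [0.589 0.24  0.107] ((589.6611938476562, 240.376953125), (14.192681312561035, 55.355613708496094), 65.11842346191406)
hi [195.31914894 238.75531915] 94 [0.485 0.332 0.104] ((485.1294860839844, 332.59539794921875), (13.668472290039062, 45.33643341064453), 82.00618743896484)
obj [305. 264.] 406 [0.424 0.048 0.016] [0.42300474 0.04809685 0.01608703] ((423.0587463378906, 47.27688980102539), 33.01353454589844)
obj [270. 267.] 409 [0.414 0.144 0.016] [0.41453374 0.14302466 0.01674571] ((414.2803955078125, 142.8404998779297), 33.02134323120117)
obj [233. 274.] 549 [0.393 0.247 0.017] [0.39071377 0.24753892 0.01760361] ((393.1960144042969, 248.23292541503906), 41.507999420166016)
obj [199. 286.] 407 [0.359 0.341 0.016] [0.35997704 0.34186481 0.01566468] ((360.3236389160156, 341.8019104003906), 32.21507263183594)
```

View pics/top1.png

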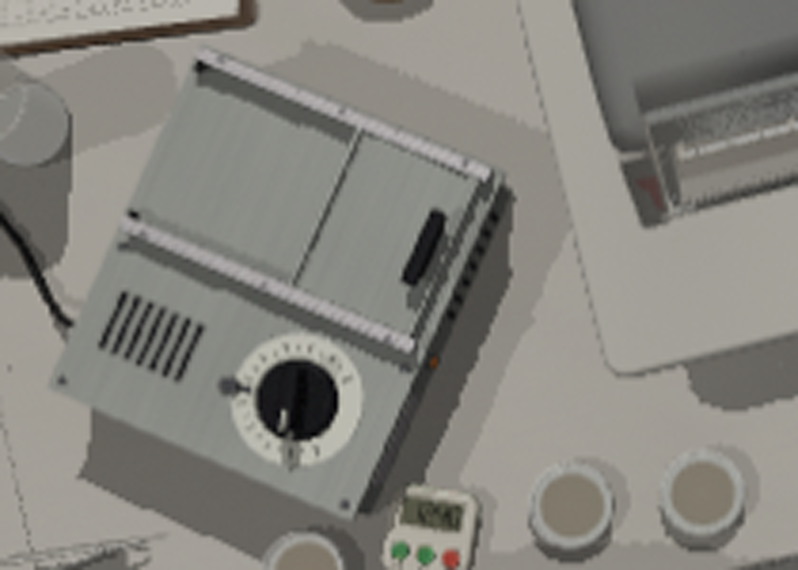

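The plate is shut: the measured handle position matches the prediction to 1 mm. There are two candidate marks on the dial, at crop (230,385) and (290,450), so I'll look at those from close by. Moving above the handle, with the wrist camera over the knob side.

Call:
{"method": "arm_command", "body": {
  "increments": [-0.518,-0.256,0,0,0,9.3,1,-0.518,-0.256,0,0,0,9.3,1,-0.518,-0.256,0,0,0,9.3,1,-0.518,-0.256,0,0,0,9.3,1,-0.518,-0.256,0,0,0,9.3,1,-0.518,-0.256,0,0,0,9.3,1,-0.518,-0.256,0,0,0,9.3,1,-0.518,-0.256,0,0,0,9.3,1,-0.518,-0.256,0,0,0,9.3,1,-0.518,-0.256,0,0,0,9.3,1]
}}

```text
time: 0.98
tool_pos: [0.4656, 0.3416, 0.2393]
eef_rot: [-0.613, -3.081, 0.0]
contact_force: [-0.6, 0.7, -0.5]
grip_width: 0.0854
```

```bash
python3 - <<'E'
from h import *
print(state()['tool_pos'],toolT().round(3)[:3,:3].tolist(),mv([.589,.24,.24]))
E
```

```text
[0.46559662 0.34160457 0.2392945 ] [[-0.924, 0.383, -0.0], [0.383, 0.924, -0.0], [0.0, -0.0, -1.0]] [-152.9  -46.6   -0.7]
```

```bash
python3 - <<'E'
from h import *
import pickle
d=snap('wrist'); pickle.dump(d,open('w1.pkl','wb')); cv2.imwrite('pics/w1.png',d['color'])
print(proj(d,[[.4847,.3332,.074],[.4847,.3332,.105]]))
C=cloud(d); Ti=np.linalg.inv(toolT()); 
g=np.argwhere((d['depth']>0)&(d['depth']<.19)); 
q=C[g[:,0],g[:,1]]@Ti[:3,:3].T+Ti[:3,3]; print(len(q), q.min(0),q.max(0))
E
```

```text
[[321.62328579 246.7383321 ]
 [321.55246898 261.16441479]]
47891 [-0.00403246 -0.07147649 -0.08124127] [ 0.02736127  0.07865704 -0.00361041]
```

View pics/w1.png

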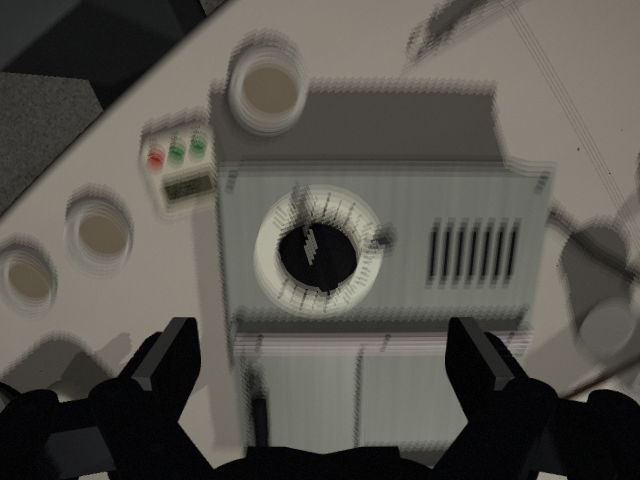

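The picture is smeared by motion, so I'll settle and retake it.

Call:
{"method": "arm_command", "body": {
  "increments": [0,0,0,0,0,0,1,0,0,0,0,0,0,1,0,0,0,0,0,0,1]
}}

```text
time: 1.28
tool_pos: [0.4636, 0.344, 0.2391]
eef_rot: [-0.612, -3.081, 0.0]
contact_force: [-0.1, 0.1, 0.3]
grip_width: 0.0858
```

```bash
python3 - <<'E'
from h import *
import pickle
d=snap('wrist'); pickle.dump(d,open('w2.pkl','wb')); print(toolT()[:3,3])
c=proj(d,[[.4847,.3332,.074]])[0].astype(int); print(c)
v=d['color'][c[1]-80:c[1]+80,c[0]-110:c[0]+110]
cv2.imwrite('pics/w2.png',cv2.resize(v,None,fx=3.6,fy=3.6,interpolation=cv2.INTER_CUBIC))
E
```

```text
[0.46343144 0.3442031  0.23918374]
[319 250]
```

View pics/w2.png

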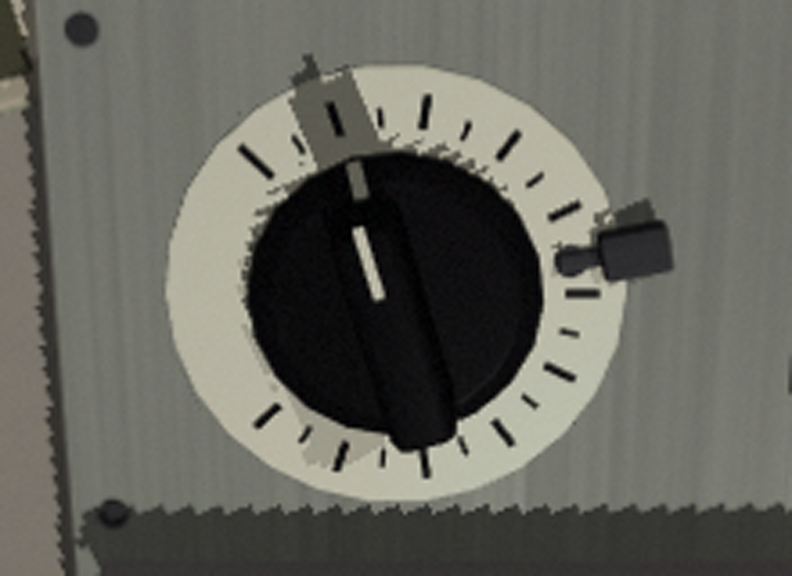

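The grey patch at the top is only the knob's shadow. The preset tab is at crop (640,250) with its finger tip at (563,262), and the pointer line runs (378,300) to (352,165).

```bash
python3 - <<'E'
from h import *
import pickle
d=pickle.load(open('w2.pkl','rb'))
f=lambda x,y:[x/3.6+209,y/3.6+170]
k=np.array([.4847,.3332])
def ang(px,z):
    p=onplane(d,[f(*px)],z)[0,:2]-k; return np.degrees(np.arctan2(p[1],p[0])).round(1),(np.hypot(*p)*1000).round(1)
# dial centre via ellipse fit on pale mask
hsv=d['color'].astype(int); m=((hsv.min(2)>150)).astype(np.uint8)
m[:, :245]=0;m[:,395:]=0;m[:180]=0;m[315:]=0
m=cv2.morphologyEx(m,cv2.MORPH_CLOSE,np.ones((25,25)))
c=max(cv2.findContours(m,0,1)[0],key=cv2.contourArea)[:,0].astype(float)
P=onplane(d,c,.075)[:,:2]; print('dial',cv2.minAreaRect((P*1000).astype(np.float32)), cv2.minEnclosingCircle((P*1000).astype(np.float32)))
for n,p,z in [('tabfar',(672,246),.079),('tabmid',(638,250),.079),('tabtip',(562,262),.077),('skirt',(354,163),.082),('skirt2',(362,198),.082),('bar1',(358,228),.105),('bar2',(379,299),.105),('tick0',(241,148),.075),('tickend',(258,428),.075)]: print(n,ang(p,z))
E
```

```text
dial ((484.7784729003906, 332.1596984863281), (92.1415786743164, 91.99993896484375), 85.15821838378906) ((484.45819091796875, 332.3855285644531), 46.518310546875)
tabfar (np.float64(78.8), np.float64(55.6))
tabmid (np.float64(79.4), np.float64(48.8))
tabtip (np.float64(79.4), np.float64(33.6))
skirt (np.float64(174.1), np.float64(29.8))
skirt2 (np.float64(175.6), np.float64(22.6))
bar1 (np.float64(175.3), np.float64(23.2))
bar2 (np.float64(178.8), np.float64(9.2))
tick0 (np.float64(-156.4), np.float64(43.1))
tickend (np.float64(-66.8), np.float64(42.1))
```

Call:
{"method": "arm_command", "body": {
  "increments": [-0.156,-0.048,0,0,0,0,0.6,-0.156,-0.048,0,0,0,0,0.6,-0.156,-0.048,0,0,0,0,0.6,-0.156,-0.048,0,0,0,0,0.6,-0.156,-0.048,0.04,0,0,0,0.6,-0.156,-0.048,0.08,0,0,0,0.6,-0.156,-0.048,0.11,0,0,0,0.6,-0.156,-0.048,0.11,0,0,0,0.6,-0.156,-0.048,0.11,0,0,0,0.6]
}}

```text
time: 2.08
tool_pos: [0.5892, 0.24, 0.1289]
eef_rot: [-0.611, -3.08, 0.002]
contact_force: [1.8, -0.0, 1.7]
grip_width: 0.0512
```

```bash
python3 - <<'E'
from h import *
print(state()['tool_pos'],mv([.5893,.2402,.102]),state()['grip_width'])
E
```

```text
[0.58916015 0.23996664 0.12890204] [-0.1  0.3 26.9] 0.051207838482598404
```

Call:
{"method": "arm_command", "body": {
  "increments": [0,0,0.026,0,0,0,0.6,0,0,0.026,0,0,0,0.6,0,0,0.026,0,0,0,0.0,0,0,0.026,0,0,0,0.0,0,0,0.026,0,0,0,0.0,0,0,0.026,0,0,0,0.0,0,0,0.026,0,0,0,0.0]
}}

```text
time: 2.67
tool_pos: [0.5909, 0.2397, 0.1053]
eef_rot: [0.613, 3.079, 0.003]
contact_force: [-2.4, 0.2, 11.3]
grip_width: 0.0103
```

Call:
{"method": "arm_command", "body": {
  "increments": [0,0.015,0,0,0,0,0,0,0.03,0,0,0,0,0,0,0.045,0,0,0,0,0,0,0.06,0,0,0,0,0,0,0.075,0,0,0,0,0,0,0.09,0,0,0,0,0,0,0.105,0,0,0,0,0,0,0.115,0,0,0,0,0,0,0.1195,0,0,0,0,0,0,0.1195,0,0,0,0,0]
}}

```text
time: 3.5
tool_pos: [0.6362, 0.3497, 0.1054]
eef_rot: [0.613, 3.081, -0.001]
contact_force: [-6.2, -3.3, 13.4]
grip_width: 0.0101
```

Call:
{"method": "arm_command", "body": {
  "increments": [0,0,0,0,0,0,0.5,0,0,0,0,0,0,0.73,0,0,0,0,0,0,0.73,0,0,-0.04,0,0,0,0.73,0,0,-0.08,0,0,0,0.73,0,0,-0.12,0,0,0,0.73,0,0,-0.12,0,0,0,0.73,0,0,-0.12,0,0,0,0.73]
}}

```text
time: 4.17
tool_pos: [0.6369, 0.3499, 0.2264]
eef_rot: [0.613, 3.078, 0.005]
contact_force: [-1.2, -0.4, -1.1]
grip_width: 0.0621
```

```bash
python3 - <<'E'
from h import *
import pickle
T=toolT();d=snap('wrist'); C=cloud(d); Ti=np.linalg.inv(T); print(T[:3,3],state()['grip_width'])
g=np.argwhere((d['depth']>0)&(d['depth']<.19)); 
q=C[g[:,0],g[:,1]]@Ti[:3,:3].T+Ti[:3,3]; print('tip z',np.sort(q[:,2])[-20:].round(4)[::5], T[2,3])
t=snap('top'); C=cloud(t); z=C[...,2]; pickle.dump(t,open('t2.pkl','wb'))
k=((z>.008)&(z<.03)).astype(np.uint8);k[:235]=0;k[310:]=0;k[:,:170]=0;k[:,350:]=0
n2,l2,st2,c2=cv2.connectedComponentsWithStats(k)
for j in range(1,n2):
    if st2[j,4]>60:
        p=C[l2==j]; print('obj',c2[j].round(),((p.min(0)+p.max(0))/2).round(4),cv2.minEnclosingCircle((p[:,:2]*1000).astype(np.float32)))
# plate: refraction-free points at z~.087 in warmer frame
W=np.array([[.383,.924],[-.924,.383]]); w=(C[...,:2]-[.5704,.3520])@W.T
d3=cloud(d); w3=(d3[...,:2]-[.5704,.3520])@W.T
mm=(abs(d3[...,2]-.087)<.004)&(abs(w3[...,1]+.06)<.03)&(d['depth']>.2); print('plate x front', np.percentile(w3[mm][:,0],[1,5,50]) if mm.sum() else None)
mm=(abs(z-.087)<.004)&(abs(w[...,1]+.06)<.03); print('plate x front top', np.percentile(w[mm][:,0],[1,5,50,99]) if mm.sum() else None)
mm=(abs(w[...,1]+.06)<.02)&(abs(w[...,0]+.062)<.02); print('well z top', np.median(z[mm]))
v=t['color'][125:305,110:350]; cv2.imwrite('pics/t2.png',cv2.resize(v,None,fx=3.3,fy=3.3,interpolation=cv2.INTER_CUBIC))
# board corner
mm=(abs(z-.115)<.006); mm[:, :240]=0; mm[:,:][:60]=0
P=C[mm]; e=P[:,0]*.97+P[:,1]*.26; print('board front line .97x+.26y=',np.percentile(e,1))
E
```

```text
[0.63686505 0.34991181 0.2263736 ] 0.06226101823811758
tip z [0.0029 0.0031 0.0032 0.0034] 0.2263735952877082
obj [304. 264.] [0.4243 0.0481 0.0161] ((424.4690856933594, 48.21894073486328), 31.35550308227539)
obj [270. 267.] [0.4146 0.1438 0.0159] ((414.06011962890625, 144.48577880859375), 31.675765991210938)
obj [233. 274.] [0.3922 0.2501 0.0174] ((392.253662109375, 250.2808380126953), 43.230167388916016)
obj [207. 284.] [0.3632 0.3193 0.0158] ((363.2286071777344, 324.60748291015625), 26.61478614807129)
plate x front [0.01097974 0.01427194 0.06328253]
plate x front top [-0.08764597 -0.06927767  0.02337008  0.60725525]
well z top 0.5843674870717535
board front line .97x+.26y= 0.5087937298656517
```

View pics/t2.png

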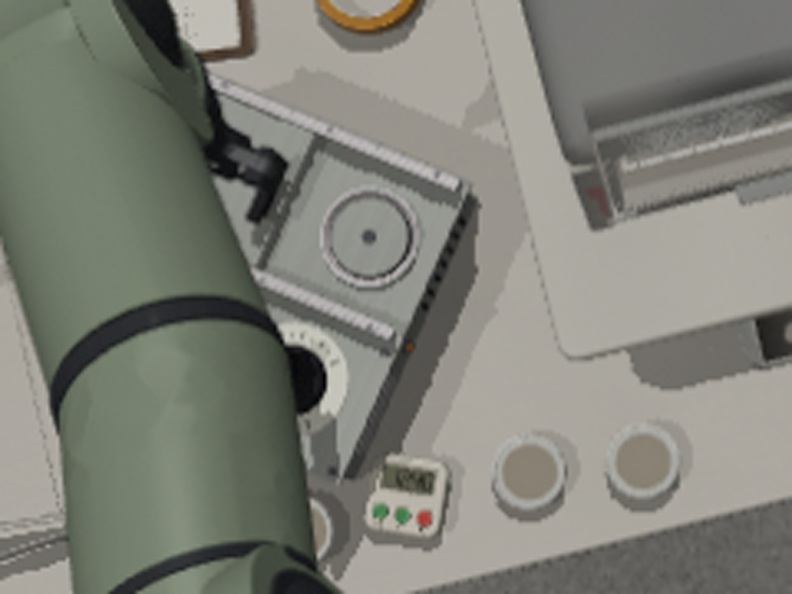

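The well is open: the plate's front edge measures at the expected +11 mm, and the platform is visible at crop (369,237). Three dishes are still on the bench. Going for the middle dish.

Call:
{"method": "arm_command", "body": {
  "increments": [0.127,-0.2755,0,0,0,0,0.95,0.127,-0.2755,0,0,0,0,0.95,0.127,-0.2755,0,0,0,0,0.95,0.127,-0.2755,0,0,0,0,0.95,0.127,-0.2755,0,0,0,0,0.95,0.127,-0.2755,0,0,0,0,0.95,0.127,-0.2755,0,0,0,0,0.95,0.127,-0.2755,0.04,0,0,0,0.95,0.127,-0.2755,0.08,0,0,0,0.95,0.127,-0.2755,0.12,0,0,0,0.95]
}}

```text
time: 5.1
tool_pos: [0.4124, 0.1431, 0.1025]
eef_rot: [0.614, 3.08, 0.002]
contact_force: [2.5, 1.4, -1.0]
grip_width: 0.0809
```

Call:
{"method": "arm_command", "body": {
  "increments": [0,0,0,0,0,0,0.95,0,0,0,0,0,0,0.95,0,0,0,0,0,0,0.95,0,0,0,0,0,0,0.95]
}}

```text
time: 5.43
tool_pos: [0.414, 0.1441, 0.1052]
eef_rot: [0.613, 3.079, 0.003]
contact_force: [-0.1, 0.9, 0.6]
grip_width: 0.081
```

```bash
python3 - <<'E'
from h import *
import pickle
T=toolT();d=snap('wrist'); C=cloud(d); z=C[...,2]; print(T[:3,3],state()['grip_width'],mv([.4145,.144,.008]))
k=((abs(z-.016)<.003)&(d['depth']>.15)&(np.hypot(C[...,0]-.4145,C[...,1]-.144)<.05)); P=C[k][:,:2]*1000
if len(P)>5: print(len(P),cv2.minEnclosingCircle(P.astype(np.float32)),(P.min(0)+P.max(0))/2)
cv2.imwrite('pics/w3.png',d['color'])
t=pickle.load(open('t2.pkl','rb')); print('well',onplane(t,[[110+369/3.3,125+237/3.3]],.078))
E
```

```text
[0.41399067 0.14413595 0.10524167] 0.08140785939191754 [-0.3 -0.3 97.3]
9637 ((413.4918212890625, 144.10302734375), 31.760128021240234) [413.54679276 143.89202067]
well [[0.60028749 0.27095736 0.078     ]]
```

Call:
{"method": "arm_command", "body": {
  "increments": [0,0,0.03,0,0,0,0.95,0,0,0.06,0,0,0,0.95,0,0,0.085,0,0,0,0.95,0,0,0.097,0,0,0,0.95,0,0,0.097,0,0,0,0.9,0,0,0.097,0,0,0,0.5,0,0,0.097,0,0,0,0.5,0,0,0.097,0,0,0,0.5,0,0,0.097,0,0,0,0.5]
}}

```text
time: 6.23
tool_pos: [0.4138, 0.144, 0.0083]
eef_rot: [0.613, 3.079, 0.002]
contact_force: [-3.2, -2.2, 7.3]
grip_width: 0.0595
```

Call:
{"method": "arm_command", "body": {
  "increments": [0,0,-0.02,0,0,0,0.5,0,0,-0.05,0,0,0,0.5,0,0,-0.08,0,0,0,0.5,0,0,-0.11,0,0,0,0.5,0,0,-0.14,0,0,0,0.5,0,0,-0.15,0,0,0,0.5,0,0,-0.15,0,0,0,0.5]
}}

```text
time: 6.82
tool_pos: [0.4145, 0.1444, 0.1605]
eef_rot: [0.613, 3.076, 0.007]
contact_force: [-1.1, 0.0, -0.7]
grip_width: 0.0597
```

```bash
python3 - <<'E'
from h import *
T=toolT();d=snap('wrist'); C=cloud(d); print(T[:3,3],state()['grip_width'],'to well',mv([.6015,.2713,.16]))
Ti=np.linalg.inv(T); q=C@Ti[:3,:3].T+Ti[:3,3]
v=d['depth'][:,:]; print('disc z in tool', np.median(q[(abs(q[...,0])<.02)&(abs(q[...,1])<.02)&(v>0)],0))
E
```

```text
[0.41448482 0.14442446 0.16051216] 0.0593515794316901 to well [-1.246e+02  1.893e+02 -1.000e-01]
disc z in tool [ 9.79986933e-03 -6.28877474e-05 -6.68384242e-03]
```

Call:
{"method": "arm_command", "body": {
  "increments": [-0.1246,0.1893,0,0,0,0,0.5,-0.1246,0.1893,0,0,0,0,0.5,-0.1246,0.1893,0,0,0,0,0.5,-0.1246,0.1893,0,0,0,0,0.5,-0.1246,0.1893,0,0,0,0,0.5,-0.1246,0.1893,0,0,0,0,0.5,-0.1246,0.1893,0,0,0,0,0.5,-0.1246,0.1893,0.02,0,0,0,0.5,-0.1246,0.1893,0.04,0,0,0,0.5,-0.1246,0.1893,0.04,0,0,0,0.5]
}}

```text
time: 7.7
tool_pos: [0.5983, 0.2697, 0.1125]
eef_rot: [-0.613, -3.077, 0.006]
contact_force: [-0.7, -0.6, -0.6]
grip_width: 0.0591
```

```bash
python3 - <<'E'
from h import *
T=toolT();d=snap('wrist'); C=cloud(d); print(T[:3,3],state()['grip_width'],'to well',mv([.6015,.2713,.09]))
Ti=np.linalg.inv(T); q=C@Ti[:3,:3].T+Ti[:3,3]
v=d['depth'][:,:]; print('disc z in tool', np.median(q[(abs(q[...,0])<.02)&(abs(q[...,1])<.02)&(v>0)],0))
cv2.imwrite('pics/w4.png',d['color'])
E
```

```text
[0.59834346 0.26973004 0.11248008] 0.059323909274361944 to well [-1.7  2.2 24.5]
disc z in tool [ 1.02613045e-02 -5.55547742e-05 -6.77142947e-03]
```

View pics/w4.png

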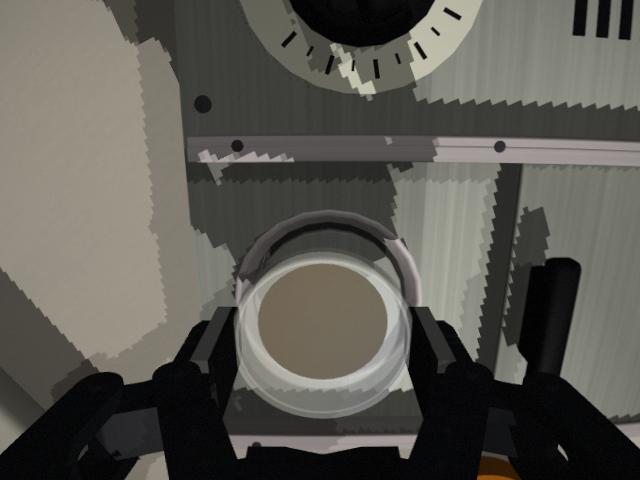

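The dish is held level. The collar centre (col 328) lies about 2 mm towards the plate side of the dish (col 323), which agrees with the computed correction.

Call:
{"method": "arm_command", "body": {
  "increments": [-0.0005,0.001,0,0,0,0,0.5,-0.0005,0.001,0,0,0,0,0.5,-0.0005,0.001,0,0,0,0,0.5]
}}

```text
time: 8.0
tool_pos: [0.6019, 0.2717, 0.1175]
eef_rot: [0.613, 3.08, 0.002]
contact_force: [-0.0, -0.9, -1.0]
grip_width: 0.0594
```

```bash
python3 - <<'E'
from h import *
print(state()['tool_pos'],mv([.6015,.2713,.09]))
E
```

```text
[0.60192588 0.27174404 0.11750742] [ 0.2 -0.6 27.5]
```

Call:
{"method": "arm_command", "body": {
  "increments": [0,-0.0005,0.01,0,0,0,0.5,0,-0.0005,0.02,0,0,0,0.5,0,-0.0005,0.027,0,0,0,0.5,0,-0.0005,0.03,0,0,0,0.5,0,-0.0005,0.03,0,0,0,0.5,0,-0.0005,0.03,0,0,0,0.95,0,-0.0005,0.03,0,0,0,0.95,0,-0.0005,0.03,0,0,0,0.95,0,-0.0005,0.01,0,0,0,0.95,0,-0.0005,-0.01,0,0,0,0.95]
}}

```text
time: 8.83
tool_pos: [0.6008, 0.2708, 0.1262]
eef_rot: [-0.613, -3.08, 0.002]
contact_force: [1.4, -0.6, 1.0]
grip_width: 0.081
```

Call:
{"method": "arm_command", "body": {
  "increments": [0,0,-0.01,0,0,0,0,0,0,-0.02,0,0,0,0,0,0,-0.02,0,0,0,0,0,0,-0.02,0,0,0,0,0,0,-0.02,0,0,0,0,0,0,-0.02,0,0,0,0,0,0,-0.02,0,0,0,0]
}}

```text
time: 9.42
tool_pos: [0.601, 0.2709, 0.1455]
eef_rot: [-0.613, -3.08, 0.001]
contact_force: [0.0, 0.2, 0.7]
grip_width: 0.0001
```

```bash
python3 - <<'E'
from h import *
T=toolT();d=snap('wrist'); C=cloud(d); z=C[...,2]; print(T[:3,3],state()['grip_width'])
Ti=np.linalg.inv(T); q=C@Ti[:3,:3].T+Ti[:3,3]
near=(d['depth']>0)&(d['depth']<.19)&(q[...,2]<.03); print('tip z',np.sort(q[near][:,2])[-20::6])
k=(np.hypot(C[...,0]-.6015,C[...,1]-.2713)<.04)&~near&(z>.08)&(z<.11); P=C[k]
print(len(P)); print(np.percentile(P[:,2],[5,25,50,75,95]), cv2.minEnclosingCircle((P[:,:2]*1000).astype(np.float32)))
cv2.imwrite('pics/w5.png',d['color'])
E
```

```text
[0.60098952 0.27094369 0.14548329] 0.0002573956819807514
tip z [0.01332622 0.01377815 0.01401989 0.02951712]
11380
[0.0878529  0.08870641 0.0891459  0.08956971 0.09017063] ((600.7437744140625, 271.1203918457031), 31.67328643798828)
```

View pics/w5.png

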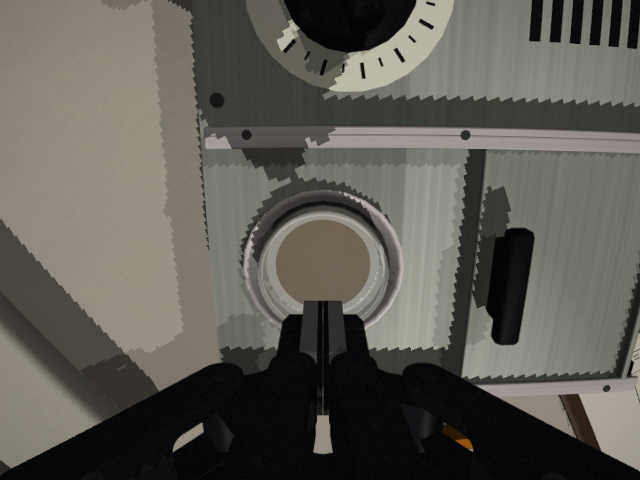

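The dish sits flat in the collar, centred within 1 mm, with its top at about 89 mm. Now pressing it with the shut fingers.

Call:
{"method": "arm_command", "body": {
  "increments": [0,0,0.03,0,0,0,0,0,0,0.04,0,0,0,0,0,0,0.045,0,0,0,0,0,0,0.05,0,0,0,0,0,0,0.0545,0,0,0,0,0,0,0.0545,0,0,0,0,0,0,0.0545,0,0,0,0]
}}

```text
time: 10.05
tool_pos: [0.6015, 0.2712, 0.0922]
eef_rot: [0.613, 3.081, 0.0]
contact_force: [-0.2, 1.0, 0.7]
grip_width: 0.0001
```

Call:
{"method": "arm_command", "body": {
  "increments": [0,0,-0.03,0,0,0,0,0,0,-0.06,0,0,0,0,0,0,-0.06,0,0,0,0,0,0,-0.06,0,0,0,0,0,0,-0.06,0,0,0,0]
}}

```text
time: 10.47
tool_pos: [0.6013, 0.2712, 0.1521]
eef_rot: [0.613, 3.081, 0.001]
contact_force: [-0.3, 0.2, 0.1]
grip_width: -0.0003
```

```bash
cat >> h.py <<'E'
def wellcheck(zlo=.06):
    T=toolT();d=snap('wrist'); C=cloud(d); z=C[...,2]
    Ti=np.linalg.inv(T); q=C@Ti[:3,:3].T+Ti[:3,3]
    near=(d['depth']<.19)|(q[...,2]<.03)
    k=(np.hypot(C[...,0]-.6009,C[...,1]-.2711)<.028)&~near; P=C[k]
    print(T[:3,3],'pile top z',np.percentile(P[:,2],[5,25,50,75,95]).round(4))
    A=np.linalg.lstsq(np.c_[P[:,:2],np.ones(len(P))],P[:,2],rcond=None)[0]; print('tilt',A[:2].round(3))
    k2=(np.hypot(C[...,0]-.6009,C[...,1]-.2711)<.05)&(abs(z-np.median(P[:,2]))<.002)&~near; 
    print('circle',cv2.minEnclosingCircle((C[k2][:,:2]*1000).astype(np.float32)))
E
python3 - <<'E'
from h import *
wellcheck()
print('shift to dish1', mv([.4243,.0481,.16]))
E
```

```text
[0.60127374 0.27118104 0.1521215 ] pile top z [0.0811 0.0818 0.0822 0.0826 0.0832]
tilt [ 0.072 -0.028]
circle ((603.2391357421875, 274.26727294921875), 35.3985710144043)
shift to dish1 [  77.9 -273.7   -8.4]
```

Call:
{"method": "arm_command", "body": {
  "increments": [0,0,0.03,0,0,0,0,0,0,0.055,0,0,0,0,0,0,0.06,0,0,0,0,0,0,0.064,0,0,0,0,0,0,0.068,0,0,0,0,0,0,0.068,0,0,0,0,0,0,0.03,0,0,0,0,0,0,0.0,0,0,0,0,0,0,0.0,0,0,0,0,0,0,0.0,0,0,0,0.5]
}}

```text
time: 11.35
tool_pos: [0.6025, 0.2716, 0.1549]
eef_rot: [0.613, 3.077, 0.005]
contact_force: [-0.1, 0.0, -0.9]
grip_width: 0.0109
```

```bash
python3 - <<'E'
from h import *
wellcheck()
print('shift to dish1', mv([.4243,.0481,.11]))
E
```

```text
[0.60253996 0.27164082 0.15489133] pile top z [0.0736 0.0742 0.0746 0.075  0.0756]
tilt [0.001 0.001]
circle ((600.8826293945312, 271.1045837402344), 49.99177932739258)
shift to dish1 [  78.5 -274.3   42.7]
```

Call:
{"method": "arm_command", "body": {
  "increments": [0.0785,-0.274,-0.03,0,0,0,0.95,0.0785,-0.274,-0.03,0,0,0,0.95,0.0785,-0.274,-0.03,0,0,0,0.95,0.0785,-0.274,-0.03,0,0,0,0.95,0.0785,-0.274,-0.03,0,0,0,0.95,0.0785,-0.274,-0.03,0,0,0,0.95,0.0785,-0.274,-0.03,0,0,0,0.95,0.0785,-0.274,-0.01,0,0,0,0.95,0.0785,-0.274,0.02,0,0,0,0.95,0.0785,-0.274,0.045,0,0,0,0.95]
}}

```text
time: 12.23
tool_pos: [0.4237, 0.0477, 0.1061]
eef_rot: [0.614, 3.08, 0.001]
contact_force: [0.2, 0.1, -1.1]
grip_width: 0.0816
```

Call:
{"method": "arm_command", "body": {
  "increments": [0,0,0,0,0,0,0.95,0,0,0,0,0,0,0.95,0,0,0,0,0,0,0.95,0,0,0,0,0,0,0.95]
}}

```text
time: 12.57
tool_pos: [0.4245, 0.0483, 0.108]
eef_rot: [0.613, 3.08, 0.001]
contact_force: [0.2, -0.6, -0.7]
grip_width: 0.0813
```

```bash
cat >> h.py <<'E'
def dishcheck(p):
    d=snap('wrist'); C=cloud(d); z=C[...,2]
    k=((abs(z-.016)<.003)&(d['depth']>.15)&(np.hypot(C[...,0]-p[0],C[...,1]-p[1])<.06)).astype(np.uint8)
    n,l,st,_=cv2.connectedComponentsWithStats(k); i=1+np.argmax(st[1:,4]); P=C[l==i][:,:2]*1000
    c,r=cv2.minEnclosingCircle(P.astype(np.float32)); print(len(P),c,r,(P.min(0)+P.max(0))/2, state()['tool_pos'],'shift',mv([c[0]/1000,c[1]/1000,.008]))
    return d
E
python3 - <<'E'
from h import *
dishcheck([.4243,.0481])
E
```

```text
9414 (423.8346862792969, 47.592464447021484) 31.67969512939453 [423.78567407  47.50897077] [0.42444967 0.04827517 0.1079535 ] shift [  0.5  -1.  100. ]
```

Call:
{"method": "arm_command", "body": {
  "increments": [0,-0.001,0.03,0,0,0,0.95,0,-0.001,0.06,0,0,0,0.95,0,-0.001,0.085,0,0,0,0.95,0,-0.001,0.1,0,0,0,0.95,0,-0.001,0.1,0,0,0,0.9,0,-0.001,0.1,0,0,0,0.5,0,-0.001,0.1,0,0,0,0.5,0,-0.001,0.1,0,0,0,0.5,0,-0.001,0.1,0,0,0,0.5]
}}

```text
time: 13.37
tool_pos: [0.4242, 0.0473, 0.0084]
eef_rot: [0.613, 3.079, 0.001]
contact_force: [-1.4, -0.1, 14.1]
grip_width: 0.0592
```

Call:
{"method": "arm_command", "body": {
  "increments": [0,0,-0.03,0,0,0,0.5,0,0,-0.06,0,0,0,0.5,0,0,-0.1,0,0,0,0.5,0,0,-0.14,0,0,0,0.5,0,0,-0.17,0,0,0,0.5,0,0,-0.17,0,0,0,0.5,0,0,-0.17,0,0,0,0.5,0,0,-0.17,0,0,0,0.5]
}}

```text
time: 14.03
tool_pos: [0.4233, 0.0472, 0.1772]
eef_rot: [0.613, 3.08, 0.001]
contact_force: [0.3, 0.2, -1.1]
grip_width: 0.0596
```

```bash
cat >> h.py <<'E'
def heldcheck():
    T=toolT();d=snap('wrist'); C=cloud(d)
    Ti=np.linalg.inv(T); q=C@Ti[:3,:3].T+Ti[:3,3]; p=q[(abs(q[...,0]-.005)<.02)&(abs(q[...,1])<.02)&(abs(q[...,2])<.03)]
    print(T[:3,3],state()['grip_width'],'held top in tool',np.median(p,0).round(4),len(p),'to well',mv([.6013,.2712,.1175]))
E
python3 - <<'E'
from h import *
heldcheck()
E
```

```text
[0.4232973  0.04722121 0.17716399] 0.0593899720502628 held top in tool [ 0.0065 -0.0001 -0.0063] 12648 to well [-78.9 275.2  59. ]
```

Call:
{"method": "arm_command", "body": {
  "increments": [-0.079,0.275,0,0,0,0,0.5,-0.079,0.275,0,0,0,0,0.5,-0.079,0.275,0,0,0,0,0.5,-0.079,0.275,0,0,0,0,0.5,-0.079,0.275,0,0,0,0,0.5,-0.079,0.275,0,0,0,0,0.5,-0.079,0.275,0,0,0,0,0.5,-0.079,0.275,0,0,0,0,0.5,-0.079,0.275,0.03,0,0,0,0.5,-0.079,0.275,0.059,0,0,0,0.5]
}}

```text
time: 14.92
tool_pos: [0.6019, 0.2711, 0.1161]
eef_rot: [0.613, 3.081, -0.0]
contact_force: [0.4, 1.3, -0.6]
grip_width: 0.0594
```

Call:
{"method": "arm_command", "body": {
  "increments": [0,0,0,0,0,0,0.5,0,0,0,0,0,0,0.5,0,0,0,0,0,0,0.5,0,0,0,0,0,0,0.5]
}}

```text
time: 15.25
tool_pos: [0.6025, 0.271, 0.1193]
eef_rot: [0.614, 3.08, 0.002]
contact_force: [0.5, -1.3, -1.0]
grip_width: 0.0596
```

```bash
python3 - <<'E'
from h import *
heldcheck()
E
```

```text
[0.60247343 0.27099805 0.11932728] 0.059585936117427206 held top in tool [ 0.0065 -0.0001 -0.0063] 12671 to well [ 1.1 -0.4  1.9]
```

Call:
{"method": "arm_command", "body": {
  "increments": [0.001,-0.0005,0.01,0,0,0,0.5,0.001,-0.0005,0.02,0,0,0,0.5,0.001,-0.0005,0.028,0,0,0,0.5,0.001,-0.0005,0.032,0,0,0,0.5,0.001,-0.0005,0.032,0,0,0,0.5,0.001,-0.0005,0.032,0,0,0,0.95,0.001,-0.0005,0.032,0,0,0,0.95,0.001,-0.0005,0.032,0,0,0,0.95,0.001,-0.0005,0.01,0,0,0,0.95,0.001,-0.0005,-0.01,0,0,0,0.95]
}}

```text
time: 16.13
tool_pos: [0.6002, 0.2706, 0.128]
eef_rot: [-0.613, -3.08, 0.001]
contact_force: [-0.0, -0.8, 0.4]
grip_width: 0.0811
```

Call:
{"method": "arm_command", "body": {
  "increments": [0,0,-0.02,0,0,0,0,0,0,-0.02,0,0,0,0,0,0,-0.02,0,0,0,0,0,0,-0.02,0,0,0,0,0,0,-0.02,0,0,0,0,0,0,-0.02,0,0,0,0,0,0,-0.02,0,0,0,0]
}}

```text
time: 16.72
tool_pos: [0.6004, 0.2707, 0.1472]
eef_rot: [-0.614, -3.08, 0.001]
contact_force: [-0.4, 0.6, -0.4]
grip_width: 0.0001
```

```bash
python3 - <<'E'
from h import *
wellcheck()
print(mv([.6013,.2712,.084]))
E
```

```text
[0.60042252 0.27065171 0.14717711] pile top z [0.0876 0.0882 0.0886 0.089  0.0896]
tilt [0.001 0.001]
circle ((600.1795043945312, 270.3853454589844), 31.893936157226562)
[-0.6  0.8 63.3]
```

Call:
{"method": "arm_command", "body": {
  "increments": [0,0.0005,0.03,0,0,0,0,0,0.0005,0.045,0,0,0,0,0,0.0005,0.05,0,0,0,0,0,0.0005,0.055,0,0,0,0,0,0.0005,0.06,0,0,0,0,0,0.0005,0.063,0,0,0,0,0,0.0005,0.063,0,0,0,0,0,0.0005,0.03,0,0,0,0,0,0,0.0,0,0,0,0,0,0,-0.01,0,0,0,0.3]
}}

```text
time: 17.6
tool_pos: [0.6023, 0.2713, 0.1625]
eef_rot: [0.613, 3.077, 0.005]
contact_force: [-0.0, 0.4, -0.2]
grip_width: 0.0104
```

```bash
python3 - <<'E'
from h import *
wellcheck()
t=snap('top'); C=cloud(t); z=C[...,2]
k=((z>.008)&(z<.03)).astype(np.uint8);k[:235]=0;k[330:]=0;k[:,:140]=0;k[:,350:]=0
n2,l2,st2,c2=cv2.connectedComponentsWithStats(k)
for j in range(1,n2):
    if st2[j,4]>60:
        p=C[l2==j]; print('obj',c2[j].round(),st2[j,4],((p.min(0)+p.max(0))/2).round(4),cv2.minEnclosingCircle((p[:,:2]*1000).astype(np.float32)))
cv2.imwrite('pics/t3.png',t['color'])
print(mv([.36,.342,.19]))
E
```

```text
[0.60230691 0.27132138 0.16251164] pile top z [0.0746 0.0752 0.0756 0.076  0.0766]
tilt [0.001 0.   ]
circle ((600.8937377929688, 271.135009765625), 49.963279724121094)
obj [238. 275.] 306 [0.3909 0.2315 0.0165] ((391.1120910644531, 237.85902404785156), 35.140079498291016)
[250.4 -27.4 -30. ]
```

View pics/t3.png

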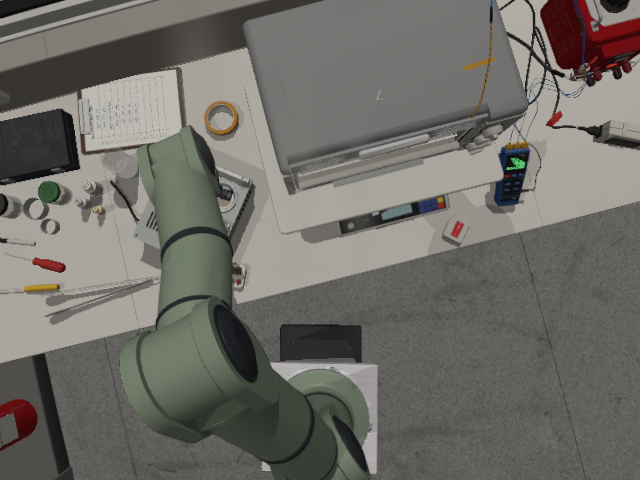

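The arm hides the last dish in the top view. The pile top is at 75.6 mm and flat. Moving above the last dish to look with the wrist camera.

Call:
{"method": "arm_command", "body": {
  "increments": [0.25,-0.027,-0.03,0,0,0,0.95,0.25,-0.027,-0.03,0,0,0,0.95,0.25,-0.027,-0.03,0,0,0,0.95,0.25,-0.027,-0.03,0,0,0,0.95,0.25,-0.027,-0.03,0,0,0,0.95,0.25,-0.027,-0.03,0,0,0,0.95,0.25,-0.027,0,0,0,0,0.95,0.25,-0.027,0,0,0,0,0.95,0.25,-0.027,0,0,0,0,0.95,0.25,-0.027,0,0,0,0,0.95]
}}

```text
time: 18.53
tool_pos: [0.3605, 0.3412, 0.1582]
eef_rot: [0.616, 3.08, -0.001]
contact_force: [0.1, 1.4, 0.4]
grip_width: 0.0812
```

```bash
python3 - <<'E'
from h import *
d=dishcheck([.36,.342]); cv2.imwrite('pics/w6.png',d['color'])
E
```

```text
6635 (359.7556457519531, 340.36328125) 31.552597045898438 [359.67513209 340.4600702 ] [0.36074609 0.34120629 0.15834693] shift [  0.7  -1.2 150.3]
```

View pics/w6.png

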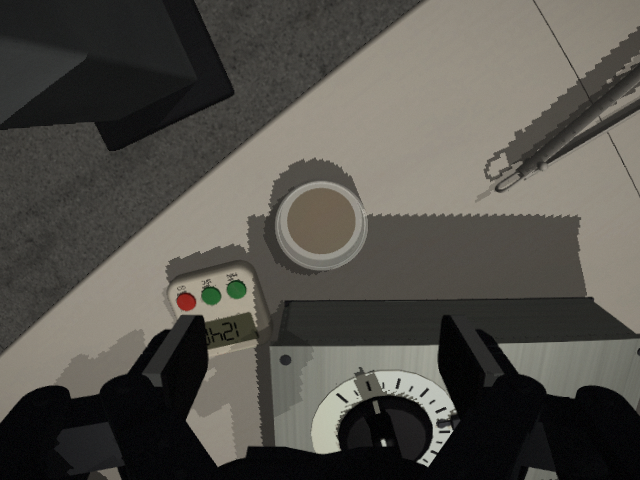

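The last dish is at (322,225), unmoved. The timer's near edge clears the left finger by about 14 mm and the warmer side is clear.

Call:
{"method": "arm_command", "body": {
  "increments": [0.001,-0.001,0.04,0,0,0,0.92,0.001,-0.001,0.08,0,0,0,0.92,0.001,-0.001,0.115,0,0,0,0.92,0.001,-0.001,0.135,0,0,0,0.92,0.001,-0.001,0.147,0,0,0,0.92,0.001,-0.001,0.147,0,0,0,0.9,0.001,-0.001,0.147,0,0,0,0.5,0.001,-0.001,0.147,0,0,0,0.5,0.001,-0.001,0.147,0,0,0,0.5,0.001,-0.001,0.147,0,0,0,0.5]
}}

```text
time: 19.42
tool_pos: [0.359, 0.3415, 0.0127]
eef_rot: [0.614, 3.08, 0.003]
contact_force: [0.4, -3.6, 9.9]
grip_width: 0.0588
```

Call:
{"method": "arm_command", "body": {
  "increments": [0,0,-0.03,0,0,0,0.5,0,0,-0.06,0,0,0,0.5,0,0,-0.1,0,0,0,0.5,0,0,-0.14,0,0,0,0.5,0,0,-0.17,0,0,0,0.5,0,0,-0.17,0,0,0,0.5,0,0,-0.17,0,0,0,0.5,0,0,-0.17,0,0,0,0.5]
}}

```text
time: 20.08
tool_pos: [0.358, 0.3412, 0.1814]
eef_rot: [0.613, 3.081, 0.002]
contact_force: [-0.8, 0.2, -0.4]
grip_width: 0.0589
```

```bash
python3 - <<'E'
from h import *
heldcheck()
E
```

```text
[0.35799737 0.34115802 0.18137766] 0.05865365564984128 held top in tool [ 0.0065 -0.0001 -0.002 ] 12113 to well [-251.6   28.9   63.1]
```

Call:
{"method": "arm_command", "body": {
  "increments": [-0.252,0.029,0,0,0,0,0.5,-0.252,0.029,0,0,0,0,0.5,-0.252,0.029,0,0,0,0,0.5,-0.252,0.029,0,0,0,0,0.5,-0.252,0.029,0,0,0,0,0.5,-0.252,0.029,0,0,0,0,0.5,-0.252,0.029,0,0,0,0,0.5,-0.252,0.029,0.03,0,0,0,0.5,-0.252,0.029,0.059,0,0,0,0.5,-0.252,0.029,0.059,0,0,0,0.5]
}}

```text
time: 20.97
tool_pos: [0.599, 0.2699, 0.1154]
eef_rot: [-0.612, -3.074, 0.009]
contact_force: [-0.6, -0.7, -2.9]
grip_width: 0.0586
```

Call:
{"method": "arm_command", "body": {
  "increments": [0,0,0,0,0,0,0.5,0,0,0,0,0,0,0.5,0,0,0,0,0,0,0.5,0,0,0,0,0,0,0.5]
}}

```text
time: 21.3
tool_pos: [0.6025, 0.2718, 0.1233]
eef_rot: [0.613, 3.08, 0.002]
contact_force: [0.4, 0.7, -0.4]
grip_width: 0.0588
```

```bash
python3 - <<'E'
from h import *
heldcheck()
E
```

```text
[0.60250549 0.27179853 0.12334972] 0.05876724206355724 held top in tool [ 0.0065 -0.0001 -0.002 ] 12079 to well [ 0.8 -0.9  5.6]
```

Call:
{"method": "arm_command", "body": {
  "increments": [0.001,-0.001,0.01,0,0,0,0.5,0.001,-0.001,0.02,0,0,0,0.5,0.001,-0.001,0.028,0,0,0,0.5,0.001,-0.001,0.032,0,0,0,0.5,0.001,-0.001,0.032,0,0,0,0.5,0.001,-0.001,0.032,0,0,0,0.95,0.001,-0.001,0.032,0,0,0,0.95,0.001,-0.001,0.032,0,0,0,0.95,0.001,-0.001,0.01,0,0,0,0.95,0.001,-0.001,-0.01,0,0,0,0.95]
}}

```text
time: 22.18
tool_pos: [0.6003, 0.2706, 0.132]
eef_rot: [-0.613, -3.08, 0.001]
contact_force: [0.2, -0.7, 1.5]
grip_width: 0.0811
```

Call:
{"method": "arm_command", "body": {
  "increments": [0,0,-0.02,0,0,0,0,0,0,-0.02,0,0,0,0,0,0,-0.02,0,0,0,0,0,0,-0.02,0,0,0,0,0,0,-0.02,0,0,0,0,0,0,-0.02,0,0,0,0,0,0,-0.02,0,0,0,0]
}}

```text
time: 22.77
tool_pos: [0.6004, 0.2707, 0.1512]
eef_rot: [-0.613, -3.08, 0.001]
contact_force: [1.0, 0.4, 0.2]
grip_width: 0.0001
```

```bash
python3 - <<'E'
from h import *
wellcheck()
print(mv([.601,.271,.084]))
E
```

```text
[0.60039925 0.27070905 0.15118907] pile top z [0.0869 0.0875 0.088  0.0884 0.089 ]
tilt [0. 0.]
circle ((601.3135375976562, 270.2429504394531), 31.721303939819336)
[-0.4  0.5 67.3]
```

Call:
{"method": "arm_command", "body": {
  "increments": [0,0.0005,0.03,0,0,0,0,0,0.0005,0.05,0,0,0,0,0,0.0005,0.055,0,0,0,0,0,0.0005,0.06,0,0,0,0,0,0.0005,0.064,0,0,0,0,0,0.0005,0.067,0,0,0,0,0,0.0005,0.067,0,0,0,0,0,0.0005,0.03,0,0,0,0,0,0,0.0,0,0,0,0,0,0,-0.01,0,0,0,0.3]
}}

```text
time: 23.65
tool_pos: [0.6024, 0.2714, 0.1669]
eef_rot: [0.613, 3.076, 0.006]
contact_force: [1.5, 0.7, -0.3]
grip_width: 0.011
```

```bash
python3 - <<'E'
from h import *
wellcheck()
d=snap('side'); cv2.imwrite('pics/s2.png',d['color'])
# handle open position: grip = shut grip + .12*x_w
print(mv([.5893+.12*.383,.2402+.12*.924,.16]))
E
```

```text
[0.60244252 0.27138131 0.16687333] pile top z [0.0749 0.0755 0.0759 0.0764 0.077 ]
tilt [ 0. -0.]
circle ((600.857177734375, 271.1138000488281), 49.9749870300293)
[-0.2 86.4  5.3]
```

View pics/s2.png

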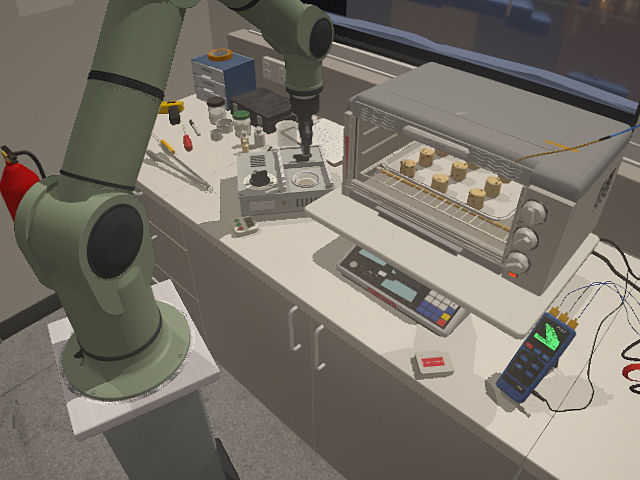

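The bench is clear of dishes. The pile is level (75.9 mm against the mouth at 78 mm) and flat. Now shutting the plate.

Call:
{"method": "arm_command", "body": {
  "increments": [0,0.0864,-0.01,0,0,0,0.6,0,0.0864,-0.01,0,0,0,0.6,0,0.0864,-0.01,0,0,0,0.6,0,0.0864,-0.01,0,0,0,0.6,0,0.0864,0.03,0,0,0,0.6,0,0.0864,0.05,0,0,0,0.6,0,0.0864,0.06,0,0,0,0.6,0,0.0864,0.06,0,0,0,0.6,0,0.0864,0.06,0,0,0,0.6]
}}

```text
time: 24.5
tool_pos: [0.634, 0.3501, 0.1022]
eef_rot: [0.614, 3.081, -0.0]
contact_force: [0.5, 0.4, 0.9]
grip_width: 0.0514
```

Call:
{"method": "arm_command", "body": {
  "increments": [0,0,0,0,0,0,0,0,0,0,0,0,0,0,0,0,0,0,0,0,0,0,0,0,0,0,0,0,0,0,0,0,0,0,0,0,0,0,0,0,0,0]
}}

```text
time: 25.0
tool_pos: [0.6341, 0.3506, 0.1031]
eef_rot: [0.614, 3.08, 0.001]
contact_force: [-3.7, -1.6, 9.3]
grip_width: 0.0099
```

Call:
{"method": "arm_command", "body": {
  "increments": [0,-0.015,-0.002,0,0,0,0,0,-0.03,-0.002,0,0,0,0,0,-0.045,-0.002,0,0,0,0,0,-0.06,-0.002,0,0,0,0,0,-0.075,-0.002,0,0,0,0,0,-0.09,-0.002,0,0,0,0,0,-0.105,-0.002,0,0,0,0,0,-0.116,-0.002,0,0,0,0,0,-0.1215,-0.002,0,0,0,0,0,-0.1215,-0.002,0,0,0,0]
}}

```text
time: 25.83
tool_pos: [0.5882, 0.2395, 0.1034]
eef_rot: [0.613, 3.078, 0.005]
contact_force: [15.1, 9.5, -26.8]
grip_width: 0.0103
```

Call:
{"method": "arm_command", "body": {
  "increments": [0,0,0,0,0,0,0,0,0,0,0,0,0,0,0,0,0,0,0,0,0.5,0,0,0,0,0,0,0.6,0,0,0,0,0,0,0.6,0,0,-0.04,0,0,0,0.6,0,0,-0.08,0,0,0,0.6,0,0,-0.1,0,0,0,0.6,0,0,-0.1,0,0,0,0.6,0,0,-0.1,0,0,0,0.6]
}}

```text
time: 26.67
tool_pos: [0.5877, 0.2385, 0.2054]
eef_rot: [0.613, 3.079, 0.003]
contact_force: [-0.4, -0.2, -0.9]
grip_width: 0.0514
```

```bash
python3 - <<'E'
from h import *
W=np.array([[.383,.924],[-.924,.383]])
T=toolT();d=snap('wrist'); C=cloud(d); w=(C[...,:2]-[.5704,.3520])@W.T; z=C[...,2]; print(T[:3,3])
v=d['depth']>.2
m=v&(abs(z-.087)<.003)&(abs(w[...,1]+.06)<.055); P=w[m]; print('plate x range',np.percentile(P[:,0],[.5,1,99,99.5]),len(P))
m=v&(z>.102)&(z<.112)&(abs(w[...,1]+.06)<.055)&(w[...,0]<0); P=w[m]; print('handle',cv2.minAreaRect((P*1000).astype(np.float32)) if len(P)>5 else None)
cv2.imwrite('pics/w7.png',d['color'])
print('to knob',mv([.4847,.3328,.18]))
E
```

```text
[0.58766883 0.23854956 0.20543319]
plate x range [-0.10945929 -0.10907667 -0.0197519  -0.0195448 ] 22846
handle ((-189.97854614257812, -73.23149108886719), (83.39787292480469, 198.04061889648438), 89.60832214355469)
to knob [130.8  48.   24.1]
```

View pics/w7.png

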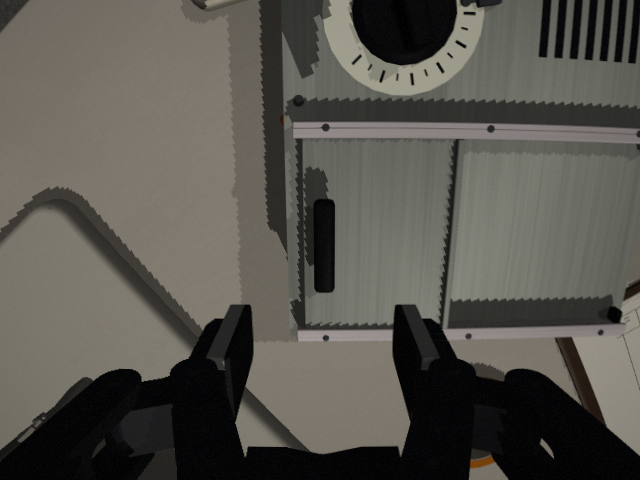

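The plate is shut: its front edge is at −109.5 mm against −109 mm expected, and it reached the end stop. Now to the knob.

Call:
{"method": "arm_command", "body": {
  "increments": [0.131,0.048,0,0,0,-5,0.5,0.131,0.048,0,0,0,-10,0.5,0.131,0.048,0,0,0,-16.5,0.5,0.131,0.048,0.0,0,0,-16.5,0.5,0.131,0.048,0.03,0,0,-16.5,0.5,0.131,0.048,0.06,0,0,-16.5,0.5,0.131,0.048,0.075,0,0,-16.5,0.5,0.131,0.048,0.075,0,0,-16.5,0.5,0.131,0.048,0.075,0,0,-16.5,0.5,0.131,0.048,0.075,0,0,-16.5,0.5]
}}

```text
time: 27.55
tool_pos: [0.4849, 0.333, 0.1294]
eef_rot: [0.166, 3.137, 0.0]
contact_force: [0.3, -0.7, -0.0]
grip_width: 0.0425
```

```bash
python3 - <<'E'
from h import *
T=toolT();print(T[:3,3],'jaw',np.degrees(np.arctan2(T[1,1],T[0,1])),state()['joint_positions'].round(3),mv([.4847,.3328,.097]))
d=snap('wrist'); C=cloud(d); z=C[...,2]
m=(d['depth']>.15)&(z>.101)&(z<.109)&(np.hypot(C[...,0]-.4847,C[...,1]-.3328)<.03); print(cv2.minAreaRect((C[m][:,:2]*1000).astype(np.float32)),m.sum())
E
```

```text
[0.48491917 0.332956   0.1294355 ] jaw 83.95548090533896 [-0.739  0.601  0.052  1.796 -0.043  0.745  0.801] [ 0.2 -0.2 32.4]
((484.008056640625, 332.148681640625), (13.01225757598877, 45.851226806640625), 83.77307891845703) 3136
```

Joint 7 would end at about 2.45 of its 2.52 range, so I'll flip the hand half a turn first.

Call:
{"method": "arm_command", "body": {
  "increments": [0,0,0,0,0,-7,0.5,0,0,0,0,0,-14,0.5,0,0,0,0,0,-21,0.5,0,0,0,0,0,-28,0.5,0,0,0,0,0,-35,0.5,0,0,0,0,0,-42,0.5,0,0,0,0,0,-49,0.5,0,0,0,0,0,-56,0.5,0,0,0,0,0,-60,0.5,0,0,0,0,0,-60,0.5]
}}

```text
time: 28.43
tool_pos: [0.4853, 0.3329, 0.1299]
eef_rot: [-1.429, 2.796, 0.0]
contact_force: [0.3, -0.0, 1.5]
grip_width: 0.0426
```

Call:
{"method": "arm_command", "body": {
  "increments": [0,0,0,0,0,-7,0.5,0,0,0,0,0,-14,0.5,0,0,0,0,0,-21,0.5,0,0,0,0,0,-28,0.5,0,0,0,0,0,-35,0.5,0,0,0,0,0,-42,0.5,0,0,0,0,0,-49,0.5,0,0,0,0,0,-56,0.5,0,0,0,0,0,-60,0.5,0,0,0,0,0,-60,0.5]
}}

```text
time: 29.27
tool_pos: [0.485, 0.3327, 0.1294]
eef_rot: [-2.634, 1.711, -0.001]
contact_force: [0.2, -0.0, -0.1]
grip_width: 0.0425
```

Call:
{"method": "arm_command", "body": {
  "increments": [0,0,0,0,0,-7,0.5,0,0,0,0,0,-14,0.5,0,0,0,0,0,-21,0.5,0,0,0,0,0,-28,0.5,0,0,0,0,0,-35,0.5,0,0,0,0,0,-42,0.5,0,0,0,0,0,-49,0.5,0,0,0,0,0,-56,0.5,0,0,0,0,0,-60,0.5,0,0,0,0,0,-60,0.5]
}}

```text
time: 30.1
tool_pos: [0.422, 0.3442, 0.0983]
eef_rot: [-3.085, 0.532, -0.168]
contact_force: [-0.1, 1.2, 0.3]
grip_width: 0.0427
```

```bash
python3 - <<'E'
from h import *
T=toolT();print(T[:3,3],'jaw',np.degrees(np.arctan2(T[1,1],T[0,1])),state()['joint_positions'].round(3),mv([.4845,.3326,.097]))
E
```

```text
[0.42203672 0.3441933  0.09827806] jaw -109.49845620774063 [ 0.049  1.137 -1.492  1.944  1.289  1.389  2.516] [62.2 -9.9  8.1]
```

I had the joint sign the wrong way round: the flip ran into joint limits, and without it the clockwise turn runs away from the limit. Turning back, raised.

Call:
{"method": "arm_command", "body": {
  "increments": [0,0,-0.06,0,0,7,0.5,0,0,-0.06,0,0,14,0.5,0,0,-0.06,0,0,21,0.5,0,0,-0.06,0,0,28,0.5,0,0,-0.06,0,0,35,0.5,0,0,-0.06,0,0,42,0.5,0,0,-0.06,0,0,49,0.5,0,0,-0.06,0,0,56,0.5,0,0,-0.06,0,0,60,0.5,0,0,-0.06,0,0,60,0.5]
}}

```text
time: 30.93
tool_pos: [0.4168, 0.345, 0.1594]
eef_rot: [-2.358, 1.978, -0.138]
contact_force: [1.0, 0.1, 0.1]
grip_width: 0.0425
```

```bash
python3 - <<'E'
from h import *
T=toolT();print(T[:3,3],'jaw',np.degrees(np.arctan2(T[1,1],T[0,1])),'z',T[:3,2],state()['joint_positions'].round(3),mv([.4845,.3326,.16]))
E
```

```text
[0.41682008 0.34496585 0.15941274] jaw -169.88631761810166 z [ 0.10755525 -0.01125762 -0.99413537] [ 0.035  0.9   -1.394  1.917  1.073  1.252  1.571] [ 23.9 -64.2   6.8]
```

```bash
cat >> h.py <<'E'
def goto(p,yaw,frac=1):
    T=toolT(); c,s=np.cos(np.radians(yaw)),np.sin(np.radians(yaw))
    Rt=np.array([[s*-1,c,0],[c,s,0],[0,0,-1.]])
    rv=R.from_matrix(T[:3,:3].T@Rt).as_rotvec(degrees=True)
    print('shift mm',mv(p),'rotvec',rv.round(2),'norm',np.linalg.norm(rv).round(1),'half',(rv*.5).round(2))
E
python3 - <<'E'
from h import *
goto([.4845,.3326,.16],84)
goto([.4845,.3326,.16],130)
E
```

```text
shift mm [ 23.9 -64.2   6.8] rotvec [ -5.74   4.33 105.91] norm 106.2 half [-2.87  2.16 52.95]
shift mm [ 23.9 -64.2   6.8] rotvec [-6.31  1.57 59.96] norm 60.3 half [-3.15  0.79 29.98]
```

Call:
{"method": "arm_command", "body": {
  "increments": [0,0,0,-0.63,0.16,6,0.5,0,0,0,-1.26,0.31,12,0.5,0.005,-0.01,0,-1.9,0.47,18,0.5,0.01,-0.02,0.002,-2.5,0.63,24,0.5,0.015,-0.035,0.004,-3.15,0.79,30,0.5,0.02,-0.05,0.006,-4.4,1.1,42,0.5,0.0239,-0.0642,0.0068,-5,1.25,48,0.5,0.0239,-0.0642,0.0068,-5.7,1.4,54,0.5,0.0239,-0.0642,0.0068,-6.31,1.57,60,0.5,0.0239,-0.0642,0.0068,-6.31,1.57,60,0.5]
}}

```text
time: 31.77
tool_pos: [0.485, 0.333, 0.1599]
eef_rot: [1.074, -2.951, -0.001]
contact_force: [0.3, -0.4, 0.2]
grip_width: 0.0425
```

```bash
python3 - <<'E'
from h import *
T=toolT();print(T[:3,3],'jaw',np.degrees(np.arctan2(T[1,1],T[0,1])),'z',T[:3,2],state()['joint_positions'].round(3))
goto([.4845,.3326,.16],84)
E
```

```text
[0.48497427 0.33303914 0.15990362] jaw 129.987189844283 z [-1.09397650e-03  5.60687965e-04 -9.99999244e-01] [ 0.05   0.879 -1.226  1.733  0.888  1.202  0.844]
shift mm [ 0.6 -0.  -0.1] rotvec [ 0.05 -0.05 45.99] norm 46.0 half [ 0.03 -0.03 22.99]
```

Call:
{"method": "arm_command", "body": {
  "increments": [0,0,0,0,0,6,0.5,0,0,0,0,0,13,0.5,0,0,0,0,0,20,0.5,0,0,0,0,0,27,0.5,0,0,0,0,0,34,0.5,0,0,0,0,0,41,0.5,0,0,0,0,0,46,0.5,0,0,0,0,0,46,0.5,0,0,0,0,0,46,0.5,0,0,0,0,0,46,0.5]
}}

```text
time: 32.6
tool_pos: [0.4845, 0.3334, 0.16]
eef_rot: [-0.145, -3.138, -0.001]
contact_force: [-0.3, -0.6, 0.0]
grip_width: 0.0426
```

```bash
cat >> h.py <<'E'
def bar():
    d=snap('wrist'); C=cloud(d); z=C[...,2]
    m=(d['depth']>.15)&(z>.101)&(z<.109)&(np.hypot(C[...,0]-.4847,C[...,1]-.3328)<.03); r=cv2.minAreaRect((C[m][:,:2]*1000).astype(np.float32))
    print('bar',r,m.sum()); return d
E
python3 - <<'E'
from h import *
import pickle
T=toolT();print('jaw',np.degrees(np.arctan2(T[1,1],T[0,1])),'z',T[:3,2],state()['joint_positions'].round(3))
d=bar(); pickle.dump(d,open('w8.pkl','wb')); cv2.imwrite('pics/w8.png',d['color'])
print(proj(d,[[.4847,.3328,.08]]))
goto([.4845,.3326,.097],84)
E
```

```text
jaw 84.69634608741737 z [-2.76172853e-04  8.35759422e-04 -9.99999613e-01] [-0.015  0.792 -1.076  1.737  0.776  1.104  0.132]
bar ((484.06243896484375, 332.2106628417969), (12.945584297180176, 46.05461883544922), 84.03466796875) 2369
[[320.8948181  259.29528511]]
shift mm [-0.  -0.8 62.9] rotvec [ 0.05 -0.03  0.64] norm 0.6 half [ 0.03 -0.02  0.32]
```

View pics/w8.png

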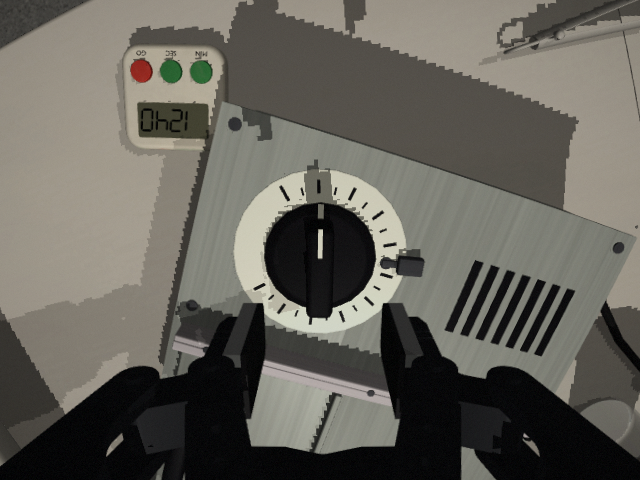

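The knob was not disturbed (bar still at 174°). The pointer is up at (320,215) and the tab is at (410,265). Descending and gripping.

Call:
{"method": "arm_command", "body": {
  "increments": [0,-0.001,0.03,0,0,0,0.5,0,-0.001,0.05,0,0,0,0.5,0,-0.001,0.06,0,0,0,0.5,0,-0.001,0.06,0,0,0,0.4,0,-0.001,0.06,0,0,0,0,0,-0.001,0.06,0,0,0,0,0,-0.001,0.06,0,0,0,0,0,-0.001,0.06,0,0,0,0,0,-0.001,0.06,0,0,0,0]
}}

```text
time: 33.4
tool_pos: [0.4848, 0.3322, 0.1013]
eef_rot: [0.153, 3.137, 0.001]
contact_force: [-3.1, -5.6, 3.6]
grip_width: 0.0113
```

```bash
python3 - <<'E'
from h import *
import pickle
T=toolT();print('jaw',np.degrees(np.arctan2(T[1,1],T[0,1])),T[:3,3],state()['joint_positions'].round(3))
d=pickle.load(open('w8.pkl','rb'))
for c in ([.4847,.3328],[.4842,.3323]):
  for px,z in (((424,266),.079),((411,265),.079),((384,263),.077)):
    p=onplane(d,[px],z)[0,:2]-c; print(np.degrees(np.arctan2(p[1],p[0])).round(1),np.hypot(*p).round(4))
E
```

```text
jaw 84.42375547378306 [0.48477961 0.33219175 0.10131725] [-0.047  0.86  -1.015  1.775  0.858  1.019  0.072]
80.3 0.0554
80.4 0.0483
79.3 0.0341
79.9 0.056
79.9 0.0489
78.6 0.0347
```

Call:
{"method": "arm_command", "body": {
  "increments": [0,0,0,0,0,5,0,0,0,0,0,0,10,0,0,0,0,0,0,15,0,0,0,0,0,0,20,0,0,0,0,0,0,25,0,0,0,0,0,0,30,0,0,0,0,0,0,35,0,0,0,0,0,0,40,0,0,0,0,0,0,45,0,0,0,0,0,0,50,0]
}}

```text
time: 34.23
tool_pos: [0.4849, 0.3322, 0.1013]
eef_rot: [1.47, 2.776, 0.002]
contact_force: [-1.4, -4.1, 2.5]
grip_width: 0.0114
```

Call:
{"method": "arm_command", "body": {
  "increments": [0,0,0,0,0,5,0,0,0,0,0,0,10,0,0,0,0,0,0,15,0,0,0,0,0,0,20,0,0,0,0,0,0,25,0,0,0,0,0,0,30,0,0,0,0,0,0,35,0,0,0,0,0,0,40,0,0,0,0,0,0,44.4,0,0,0,0,0,0,44.4,0]
}}

```text
time: 35.07
tool_pos: [0.485, 0.3322, 0.1013]
eef_rot: [2.411, 2.014, 0.002]
contact_force: [0.8, -4.4, 1.9]
grip_width: 0.0112
```

Call:
{"method": "arm_command", "body": {
  "increments": [0,0,0,0,0,0,0,0,0,0,0,0,0,0,0,0,0,0,0,0,0,0,0,0,0,0,0,0.4,0,0,0,0,0,0,0.5,0,0,0,0,0,0,0.5,0,0,-0.03,0,0,0,0.5,0,0,-0.08,0,0,0,0.5,0,0,-0.08,0,0,0,0.5,0,0,-0.08,0,0,0,0.5]
}}

```text
time: 35.9
tool_pos: [0.4857, 0.3337, 0.1835]
eef_rot: [-2.405, -2.02, -0.009]
contact_force: [0.4, 0.2, -0.6]
grip_width: 0.0425
```

```bash
python3 - <<'E'
from h import *
import pickle
T=toolT();print('jaw',np.degrees(np.arctan2(T[1,1],T[0,1])),T[:3,3],state()['joint_positions'].round(3))
d=bar(); pickle.dump(d,open('w9.pkl','wb'))
c=proj(d,[[.4847,.3328,.08]])[0].astype(int); print(c)
v=d['color'][max(c[1]-90,0):c[1]+90,c[0]-120:c[0]+120]; cv2.imwrite('pics/w9.png',cv2.resize(v,None,fx=3.3,fy=3.3,interpolation=cv2.INTER_CUBIC))
E
```

```text
jaw -9.967082601918442 [0.48568134 0.33369914 0.1835406 ] [-0.205  0.618 -0.728  1.73   0.485  0.975 -1.291]
bar ((484.914306640625, 332.8566589355469), (45.61215591430664, 12.986480712890625), 79.52111053466797) 1935
[320 247]
```

View pics/w9.png

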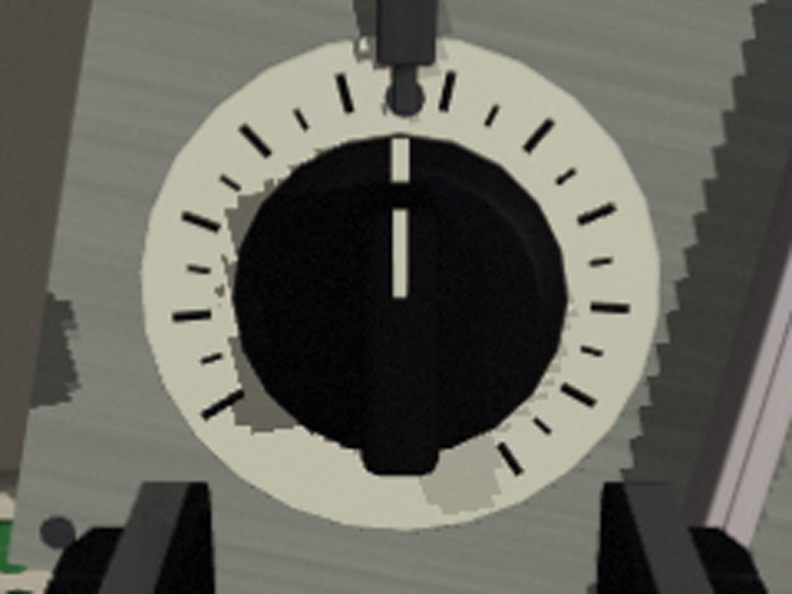

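The pointer line (400,140) lines up with the tab's finger (404,97), under 1 mm off. I'll settle clear of everything, then check the plate and timer.

Call:
{"method": "arm_command", "body": {
  "increments": [0,0,-0.03,0,0,0,0.5,0,0,-0.06,0,0,0,0.5,0,0,-0.06,0,0,0,0.5,0,0,-0.06,0,0,0,0.5,0,0,-0.06,0,0,0,0.5,0,0,-0.06,0,0,0,0.5]
}}

```text
time: 36.45
tool_pos: [0.4843, 0.3319, 0.2388]
eef_rot: [-2.405, -2.019, 0.002]
contact_force: [-1.2, -0.4, 0.1]
grip_width: 0.0427
```

```bash
python3 - <<'E'
from h import *
W=np.array([[.383,.924],[-.924,.383]])
for n in ('wrist','top','side'):
    d=snap(n); C=cloud(d); w=(C[...,:2]-[.5704,.3520])@W.T; z=C[...,2]
    v=d['depth']>.25
    m=v&(abs(z-.087)<.003)&(abs(w[...,1]+.06)<.05)&(w[...,0]>-.115)&(w[...,0]<.11); P=w[m]
    if len(P)>50: print(n,'plate x',np.percentile(P[:,0],[1,99]),len(P))
    m=v&(abs(z-.018)<.006)&(np.hypot(C[...,0]-.392,C[...,1]-.249)<.09); P=C[m]
    if len(P)>50: print(n,'timer',P[:,:2].min(0),P[:,:2].max(0),np.median(P,0))
print(state()['contact_force'])
E
```

```text
wrist plate x [-0.10630861 -0.01627336] 13657
wrist timer [0.35652757 0.21251111] [0.42501925 0.28253804] [0.38174623 0.25225508 0.01533461]
top plate x [-0.1077151  -0.01774638] 863
side plate x [-0.11018361 -0.016222  ] 379
side timer [0.35941556 0.20805011] [0.48080489 0.30156752] [0.40191775 0.25200334 0.01751872]
[ 0.60661888 -0.41630394  0.74788625]
```

The plate is shut (about −109 to −16 mm in all three views) and the timer is where it was.

```bash
python3 -c "
from h import *
print(order.hand_in())"
```

```text
the job is handed in; nothing more can be done
None
```

The job is finished and handed in at about 36 s of the 210 s allowed. The hand-in gives no verdict, so I can't say how it was judged. I found three dishes on the bench. All three are in the well, the cover plate is shut and the knob is on the preset tab.

**Last checks**
- **Pile:** top at 75.9 mm against the mouth at 78 mm, measured before I shut the plate. It lay flat. The dishes were within about 1 to 2 mm of the well's axis when set down.
- **Plate:** front edge between −106 and −110 mm in all three cameras, against −109 mm fully shut. It was also pushed to its end stop. The 4 mm spread between the cameras is as large as the 4 mm tolerance.
- **Knob:** bar at 79.5° against the tab at about 79.6°. In the picture the pointer was roughly 1° off, under 1 mm at the tip.
- **Timer and cassette:** the timer's position is unchanged. I never went near the label cassette and did not measure it again.

**What went wrong on the way**
- **First press:** the first dish was left 4 mm proud and slightly tilted. A second press levelled it.
- **Knob approach:** I took joint 7's direction the wrong way round and tried an unneeded half turn above the knob. The arm stopped just inside two joint limits (joint 7 at 2.516 of 2.52, joint 3 at −1.492 of −1.5), and the hand drifted about 6 cm sideways. I turned it back, confirmed the knob had not moved, and carried on.

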